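Set up a raised kiln shelf over a mould

ROBOT

A 6-joint arm with a two-finger parallel gripper is mounted at the origin on the work surface. World frame = base frame: x ahead of the robot, y to its left, z up, the work surface at z = 0. Lengths are in m, angles in rad, forces in N, time in s.
With the tool pointing down it reaches from about 0.3 to 0.825 m from the base axis. Payload 5.4 kg.
Tool frame: the origin (TCP) lies at the very end of the fingers, on their centre line; the grasp point (between the pads) lies 19 mm behind it; z points along the fingers, y is the line along which they close (so a half turn about z gives the same grasp; the last joint's range is limited). The gripper opens to 92 mm and grips with 3 to 60 N. Pads are 20 mm wide; open, the fingers measure 128 mm over their backs; the gripper's body (75 mm by 189 mm) begins 69 mm behind the grasp point.
Start: joints at [-1.488, 0.158, 1.597, -0, 1.386, -0.21], TCP at [0.166, -0.551, 0.215] pointing down, gripper open.
Joint ranges: [-2.91, 2.91], [-0.94, 2.29], [0.18, 2.7], [-1.29, 4.43], [0.17, 2.64], [-3, 3]. Speed limits (rad/s): [2.57, 2.57, 3.14, 3.14, 3.14, 3.14].

INTERFACE

Orientations are given as a unit quaternion [x, y, z, w].
In Python, from workcell import r, vision, workorder gives the robot as it stands. The module is installed in compiled form; this text tells all that it offers.
- The arm moves only by the tool move_arm, never from a script. Its argument "steps" is a list of rows, each an object of numbers: "fingers": the closure, from 0 (fully open) to 1 (shut); "tx", "ty", "tz": the shift along the tool's x, y, z in cm; "roll": the turn about the tool's z in degrees. A call has exactly 10 rows; each row shifts and turns the commanded pose from where the row before left it, along the tool's axes as they then stand; what a row does not reach is not made up. A row lasts 1/10 s, in which the tool goes at most 50 mm and 8.59 degrees, less where a joint would pass 70% of its speed; a pose out of reach is approached as far as the arm can. A call with a gripper value outside its range is refused whole. The fingers move at their own pace and stop on an object; "newtons" is the grip in N (left out, the last holds). Time passes only in rows, so rows that do not move let the fingers close, or fill a call up. It gives the time, the measured TCP pose, the force, the opening and the grip force at its end, in the units of the state.
- r.observe(): the state, without advancing time (a new reading comes with each control period).
- vision.get_image(name): name is "side" or "top"; returns a dict with "frame" (384x512x3 uint8, red, green, blue), "intrinsics" (3x3 intrinsics, pixels), "dist_coeffs" ([k1, k2, p1, p2, k3] as OpenCV has them; the pictures are not rectified), "rvec" (rotation vector, rad) and "tvec" (3), from world to camera coordinates, as OpenCV has them. Camera axes: x right, y down, z forward; pixel columns grow to the right and rows downward; lengths in m; the calibration is good to about 2 mm. A picture is of the moment at which its call begins. There is no depth.
- workorder.sign_off(): hands the job in; it is judged then, once.
The state is a dict: "time": time; "qpos": joint angles; "dq": joint speeds; "effort": joint torques, N m; "ee_pos": TCP position; "tool_rot": TCP orientation; "ft_force": force on the tool from outside, world axes, zero at the start; "moment": the same for the moment, N m; "gripper_width": finger opening in m; "gripper_force": force on a finger pad.
Only numpy, scipy, OpenCV 4.12 (cv2) and the standard library are available. Lean on these libraries where they do the work, as an engineer would, in place of code of your own. Each camera call takes 0.05 s, during which the arm holds its last target. There are 200 camera calls.

TASK

Set up the two-tier kiln shelf: stand the two tall posts of equal height upright on the two discs of the base slab, one in the middle of each disc, set the round terracotta mould upright on the bare slab midway between the discs, and lay the narrow plate centred on top of the two posts, level and lengthwise along the slab, bridging the mould. Leave the short post, the glass jar and the graphite paddle where they are.

Things in the scene. Friction and masses are not known exactly. Their poses are not given: they have to be found in the camera images.
- base_slab: Fixed buff ceramic kiln slab lying on the bench, 100 (x) by 240 (y) by 15 mm thick. Origin at the centre of its underside, on the bench; its y axis runs along its length, z up. It carries the two setter discs.
- setter_left: Fixed thin brownish-grey disc, 76 mm across and 2 mm thick, lying on the slab near its +y end, 75 mm from the slab's centre along its length. Origin at the centre of the disc's underside (15 mm above the bench), so its upper face is 17 mm above the bench.
- setter_right: The same disc near the slab's -y end, 75 mm from the slab's centre. Origin as for setter_left.
- post_a: Loose cream ceramic kiln post, 36 by 36 mm square and 60 mm tall, standing upright, a small dark round hole mark on its top, about 0.11 kg. Origin at the centre of its underside, axes along its faces, z up.
- post_b: Second loose post, the same as post_a in every way: 36 by 36 mm, 60 mm tall.
- post_short: Loose odd post, 36 by 36 mm like the others but only 35 mm tall and without a hole in its top. It is not needed. Origin at the centre of its underside.
- top_plate: Loose narrow buff ceramic plate lying flat on the bench, 50 (x) by 200 (y) by 14 mm thick, about 0.28 kg, no discs on it. Origin at the centre of its underside; y along its length, z up.
- mould: Loose round terracotta mould, 34 mm tall, straight-sided and 44 mm across up to 24 mm height, then narrowing to a blunt top 30 mm across; about 0.08 kg. Origin at the centre of its underside, z up.
- frit_jar: Bystander: round glass jar with a metal lid, 48 mm across, 65 mm tall, standing loose on the bench. Origin at the centre of its underside.
- paddle: Bystander: loose graphite paddle, a dark blade 36 by 60 by 8 mm on a 100 mm wooden handle, all lying along its y axis (blade to +y), on a fixed black pad 110 by 200 by 10 mm that lies on the bench. Origin on the pad's upper face, at about the middle of the paddle's 160 mm length.
Things that resemble listed ones, but are neither listed nor needed, are in the scene too. There is more than one size of the mould; the one meant has the size given above. What is shaped like the top_plate but purple or turquoise is not meant.

How it is judged:
At the end, for the whole second after the job is handed in: A tall post upright within 12 mm of each disc's centre; the mould upright on the slab within 13 mm of its centre; the plate level on both posts, centred within 15 mm over the slab's centre and within 0.14 rad of its length; all at rest (((horizontal distance between post_a and setter_left below 0.012 m and horizontal distance between post_b and setter_right below 0.012 m) or (horizontal distance between post_a and setter_right below 0.012 m and horizontal distance between post_b and setter_left below 0.012 m)) and z of post_a in the frame of base_slab between 0.014 and 0.021 m and angle between each of post_a, post_b, mould's own z axis and vertical below 0.06 rad and z of post_b in the frame of base_slab between 0.014 and 0.021 m and horizontal distance between mould and base_slab below 0.013 m and z of mould in the frame of base_slab between 0.012 and 0.018 m and horizontal distance between top_plate and base_slab below 0.015 m and z of top_plate in the frame of base_slab between 0.073 and 0.081 m and angle between top_plate's own z axis and vertical below 0.05 rad and angle between the y axis of top_plate and the y axis of base_slab, either way round below 0.14 rad and linear speed of each of post_a, post_b, mould, top_plate below 0.01 m/s and angular speed of each of post_a, post_b, mould, top_plate below 0.1 rad/s); the robot touches nothing.
It fails at once if the short post, the jar or the paddle is moved by more than 20 mm or tipped (distance of any of post_short, frit_jar, paddle from where it was at the start of the episode above 0.02 m or angle between any of post_short, frit_jar's own z axis and vertical above 0.4 rad).
It also fails if it takes over 106 s, if anything falls off the work surface, if the arm or the gripper's body presses on something with over 40 N, if the wrist force passes 120 N, or if a joint passes its speed limit or range.

## Working session

There is one attempt and no reset: what is moved stays moved. The work goes in short steps, Python scripts to look and compute and a tool call to move; the robot and the scene stay as the last step left them, time stands still between calls to the robot, and variables do not carry over. Pictures are saved under pics/ and viewed, at most 14 in all, crops included, and the job is handed in when it is done.

Besides the shell and the picture viewer there is one more tool, called as name(argument=value, ...) on one line, values as JSON. move_arm: Moves the arm, as the interface text tells. Its arguments: {"type":"object","properties":{"steps":{"type":"array","items":{"type":"object","properties":{"fingers":{"type":"number"},"tx":{"type":"number"},"ty":{"type":"number"},"tz":{"type":"number"},"roll":{"type":"number"}}}},"newtons":{"type":"number"}},"required":["steps"]}

```bash
mkdir -p pics; cat > h.py <<'E'
import numpy as np, cv2
from workcell import r, vision, workorder
def cam(n):
    d=vision.get_image(n); return d
def ray(d,uv,z):
    K=np.array(d["intrinsics"],float);D=np.array(d["dist_coeffs"],float)
    p=cv2.undistortPoints(np.array(uv,float).reshape(-1,1,2),K,D).reshape(-1,2)
    R=cv2.Rodrigues(np.array(d["rvec"],float))[0];t=np.array(d["tvec"],float).ravel()
    c=-R.T@t; v=np.c_[p,np.ones(len(p))]@R
    s=(np.array(z)-c[2])/v[:,2]
    return c+v*s[:,None]
def save(d,n,crop=None,f=1):
    im=cv2.cvtColor(d["frame"],cv2.COLOR_RGB2BGR)
    if crop: x0,y0,x1,y1=crop; im=im[y0:y1,x0:x1]
    cv2.imwrite(f"pics/{n}.png",cv2.resize(im,None,fx=f,fy=f,interpolation=cv2.INTER_CUBIC))
E
python3 - <<'E'
from h import *
import pickle
for n in("top","side"):
    d=cam(n); save(d,n+"0",f=1.5); pickle.dump(d,open(n+"0.pkl","wb"))
    R=cv2.Rodrigues(np.array(d["rvec"]))[0]; print(n,-R.T@np.array(d["tvec"]).ravel(),R[2], d["intrinsics"])
print(r.observe())
E
```

```text
top [ 0.27292428 -0.14492718  1.47201356] [ 0.13728594  0.00396616 -0.99052352] [[421.09253439   0.         251.8455271 ]
 [  0.         421.09253439 191.97114672]
 [  0.           0.           1.        ]]
side [-0.05463001  0.66403544  0.91465013] [ 0.41231451 -0.61175801 -0.67509176] [[425.10559684   0.         270.23317675]
 [  0.         425.10559684 191.76520927]
 [  0.           0.           1.        ]]
{'time': 0.1, 'qpos': array([-1.48810389e+00,  1.58983156e-01,  1.59806685e+00, -8.80945776e-06,
        1.38619968e+00, -2.10090990e-01]), 'dq': array([-0.00039529, -0.0014106 , -0.00296065,  0.00079169, -0.00022929,
        0.00062128]), 'effort': array([ 3.32628542e-04, -3.86504245e+01, -3.22959387e+01,  7.03290710e-02,
        3.39514611e-02, -4.35922948e-05]), 'ee_pos': array([ 0.16589108, -0.54997564,  0.21373875]), 'tool_rot': array([ 9.89303398e-01,  1.45870151e-01,  4.84197961e-05, -8.27112076e-04]), 'ft_force': array([-0.07386061,  1.59247189,  0.54846134]), 'moment': array([-0.01436742,  0.00118828, -0.02150687]), 'gripper_force': 0.0, 'gripper_width': 0.09189088986004817}
```

View pics/top0.png

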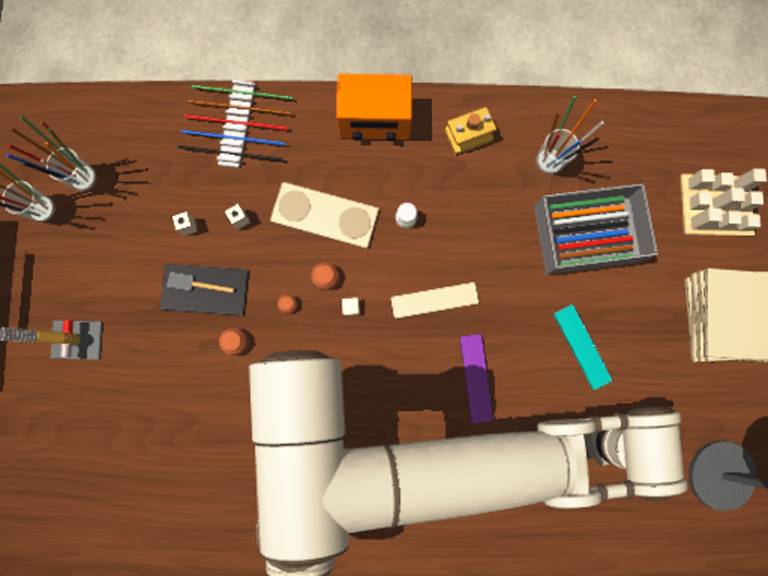

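View pics/side0.png

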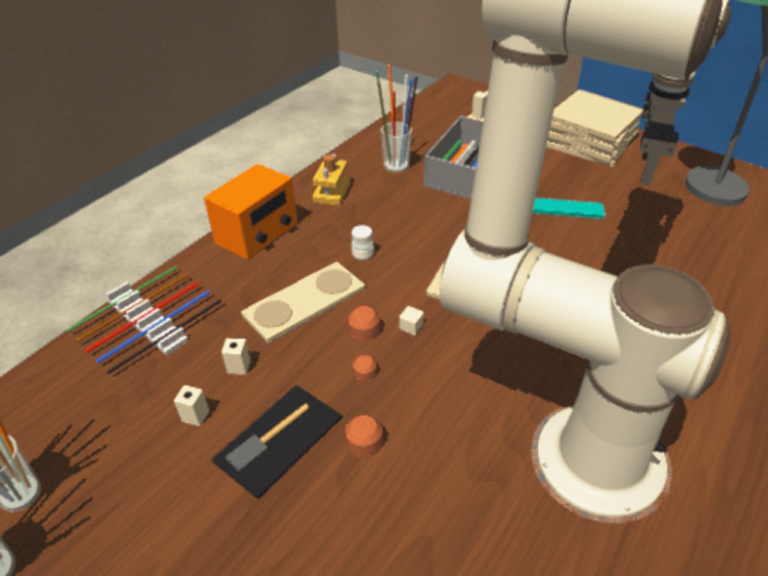

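Top view (1.5x): slab about (325,214), tall posts (184,223) and (237,216), moulds (326,276), (289,304), (234,341), short post (350,306), buff plate (435,300), jar (407,214), paddle pad (204,289). The side view agrees. Next I measure each.

```bash
python3 - <<'E'
from h import *
import pickle
d=pickle.load(open("top0.pkl","rb")); s=pickle.load(open("side0.pkl","rb"))
f=d["frame"]; hsv=cv2.cvtColor(f,cv2.COLOR_RGB2HSV)
for n,p in dict(slab=(325,200),disc=(295,207),plate=(435,300),post=(182,216),mould=(326,274),wood=(300,260),short=(350,305)).items():
    print(n,hsv[int(p[1]/1.5),int(p[0]/1.5)])
def comps(fr,m,lo,amin=40):
    n,l,st,c=cv2.connectedComponentsWithStats(m.astype(np.uint8))
    for i in range(1,n):
        if st[i,4]>=amin:
            ys,xs=np.nonzero(l==i); yield i,st[i],c[i],(l==i).astype(np.uint8)
H,S,V=[hsv[...,i].astype(int) for i in range(3)]
cream=(V>150)&(S<110)&(H<40); cream[:, 330:]=0; cream[:110]=0; cream[225:]=0
print("cream")
for i,st,c,m in comps(f,cream,0):
    cn=max(cv2.findContours(m,0,2)[0],key=cv2.contourArea)
    hs={True:.0145}.get(st[4]>400,.035)
    rc=cv2.minAreaRect(cn); b=cv2.boxPoints(rc)
    P=ray(d,b,hs); ctr=P.mean(0)
    e=[P[1]-P[0],P[2]-P[1]]; L=[np.linalg.norm(x[:2]) for x in e]
    k=int(np.argmax(L)); print(st,c.round(1),"ctr",ctr.round(4),"sides",np.round(L,4),"yaw long",round(np.degrees(np.arctan2(e[k][1],e[k][0])),1))
for nm,q in(("top",d),("side",s)):
    h2=cv2.cvtColor(q["frame"],cv2.COLOR_RGB2HSV).astype(int)
    m=((h2[...,0]<10)&(h2[...,1]>150)&(h2[...,2]>140)); print("mould",nm)
    for i,st,c,mm in comps(q["frame"],m,0,60):
        P=ray(q,[c,(st[0]-.5,c[1]),(st[0]+st[2]-.5,c[1])],.02); print(st,c.round(1),P[0].round(4),"w",np.linalg.norm(P[1]-P[2]).round(4))
save(d,"topz",(105,120,335,245),3.4)
E
```

```text
slab [ 23  55 251]
disc [ 18  76 224]
plate [ 23  55 251]
post [ 27  20 254]
mould [  9 174 227]
wood [ 11 169 124]
short [ 27  20 254]
cream
[ 47 111  16  15 119] [ 55.  118.6] ctr [0.7297 0.5817 0.035 ] sides [0.0538 0.0552] yaw long -158.8
[ 180  121   73   44 1895] [216.  142.7] ctr [ 0.6505 -0.0068  0.0145] sides [0.1037 0.2443] yaw long -105.3
[ 19 131  16  16 131] [ 27.3 139.5] ctr [0.6506 0.6802 0.035 ] sides [0.0564 0.0529] yaw long -62.9
[150 135  13  14 101] [156.  141.9] ctr [0.6437 0.2022 0.035 ] sides [0.038  0.0375] yaw long -58.4
[263 135  15  16 176] [270.  142.2] ctr [ 0.6494 -0.1986  0.035 ] sides [0.0582 0.0453] yaw long -43.2
[115 141  12  13  94] [120.4 146.8] ctr [0.6246 0.3301 0.035 ] sides [0.0394 0.0363] yaw long -70.5
[261 188  58  24 847] [289.5 199.7] ctr [ 0.4503 -0.2713  0.0145] sides [0.2016 0.0521] yaw long -78.7
[228 198  11  12 121] [233.  203.7] ctr [ 0.4309 -0.0752  0.035 ] sides [0.0344 0.038 ] yaw long -178.6
mould top
[122  76  71  11 153] [157.9  80.9] [0.878  0.2128 0.02  ] w 0.2632
[372 157  50  10 150] [396.4 161.4] [ 0.5937 -0.6515  0.02  ] w 0.1826
[208 175  15  17 200] [215.2 183. ] [ 0.5034 -0.0103  0.02  ] w 0.0525
[185 196  11  13 100] [190.3 201.7] [0.4359 0.0742 0.02  ] w 0.0384
[146 219  14  17 183] [153.2 227. ] [0.345  0.2003 0.02  ] w 0.0491
mould side
[103 187  30  19 100] [117.8 196.2] [0.8697 0.14   0.02  ] w 0.0952
[ 57 213  34  22 117] [ 72.6 223.8] [0.8889 0.2969 0.02  ] w 0.103
[231 291  22  12  78] [240.5 296.4] [0.3365 0.2111 0.02  ] w 0.0543
```

View pics/topz.png

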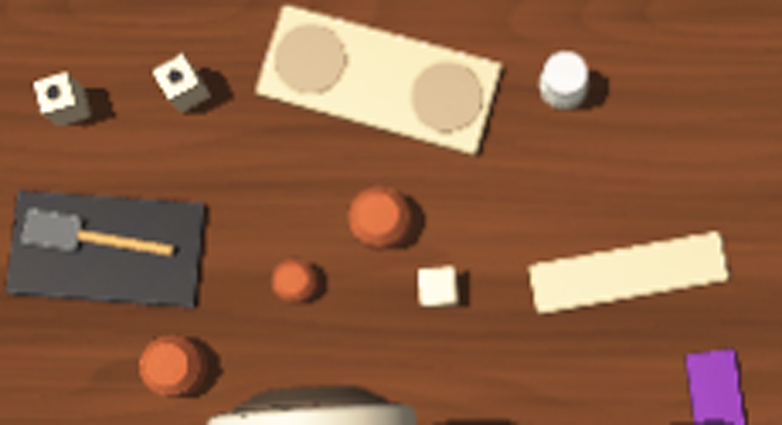

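The crop shows the small mould at (297,281), about 47 px or 45 mm across, so it is the 44 mm one. The other two are about 60 mm. Tall posts with holes are at (56,95) and (178,78), and the discs at (311,59) and (447,97). Now refined poses.

```bash
cat > m.py <<'E'
from h import *
import pickle
d=pickle.load(open("top0.pkl","rb"))
f=d["frame"]; hsv=cv2.cvtColor(f,cv2.COLOR_RGB2HSV).astype(int); H,S,V=[hsv[...,i] for i in range(3)]
def roi(m,x0,y0,x1,y1):
    o=np.zeros(m.shape,np.uint8); o[y0:y1,x0:x1]=m[y0:y1,x0:x1]
    n,l,st,c=cv2.connectedComponentsWithStats(o); k=1+np.argmax(st[1:,4]); o=(l==k).astype(np.uint8)
    cn=max(cv2.findContours(o,0,2)[0],key=cv2.contourArea); return st[k],c[k],cn
def metric(cn,z):
    P=ray(d,cn.reshape(-1,2),z)[:,:2]; rc=cv2.minAreaRect((P*1000).astype(np.float32)); return np.round(rc[0],1),np.round(rc[1],1),round(rc[2],1)
top=(V>225)&(S<45)
for n,b,z in(("postL",(108,135,140,162),.06),("postR",(145,130,175,158),.06),("short",(222,190,245,212),.035)):
    st,c,cn=roi(top,*b); print(n,c,st[4],ray(d,[c],z)[0].round(4),metric(cn,z))
slab=(V>180)&(S<110)
st,c,cn=roi(slab,175,115,256,170); print("slab",ray(d,[c],.015)[0].round(4),metric(cn,.015))
disc=(V>180)&(S>65)&(S<110)&(H<30)
for b in((182,125,208,150),(225,133,250,162)):
    st,c,cn=roi(disc,*b); print("disc",st[4],ray(d,[c],.017)[0].round(4),metric(cn,.017))
st,c,cn=roi(slab,255,180,325,220); print("plate",ray(d,[c],.014)[0].round(4),metric(cn,.014))
red=(H<13)&(S>150)&(V>150)|((H<9)&(S>165)&(V>80))
for b in((180,192,203,212),(203,172,235,196),(142,216,172,240)):
    st,c,cn=roi(red,*b); print("mould",st,c,ray(d,[c],.02)[0].round(4),metric(cn,.02))
E
python3 m.py
```

```text
postL [120.5        146.94285714] 70 [0.6179 0.3204 0.06  ] (array([617.7, 320.6]), array([33.3, 33.6]), 19.4)
postR [156.26388889 142.36111111] 72 [0.6359 0.1953 0.06  ] (array([636.1, 195.4]), array([33.2, 33.9]), 31.6)
short [232.70786517 203.68539326] 89 [ 0.4302 -0.0743  0.035 ] (array([429.2, -73.6]), array([34.5, 30.9]), 1.4)
slab [ 0.6497 -0.0081  0.015 ] (array([650.6,  -6.9]), array([241.3, 101.8]), 75.0)
disc 385 [0.6694 0.0653 0.017 ] (array([670.4,  66.9]), array([86.5, 77.1]), 72.4)
disc 395 [ 0.6297 -0.0818  0.017 ] (array([629.3, -83.1]), array([82.2, 78.9]), 80.6)
plate [ 0.4502 -0.2701  0.014 ] (array([ 450.4, -270.2]), array([ 51.4, 199.1]), 11.4)
mould [185 196  11  12 108] [189.86111111 201.80555556] [0.4355 0.0758 0.02  ] (array([436.6,  75.4]), array([38.8, 35. ]), 2.1)
mould [207 175  18  17 213] [214.74178404 182.85446009] [ 0.5039 -0.0088  0.02  ] (array([504.3,  -8.9]), array([52.6, 59.5]), 46.7)
mould [146 219  15  18 196] [152.6122449  227.19387755] [0.3445 0.2022 0.02  ] (array([343.5, 200.8]), array([59. , 49.1]), 2.8)
```

```bash
cat > g.py <<'E'
import sys
from h import *
from scipy.spatial.transform import Rotation as Ro
x,y,z,phi=map(float,sys.argv[1:5])   # world target in mm, deg of tool x
o=r.observe(); R=Ro.from_quat(o["tool_rot"]).as_matrix(); p=np.array(o["ee_pos"])*1000
a=np.degrees(np.arctan2(R[1,0],R[0,0])); roll=-(phi-a+180)%360; roll=roll-360 if roll>180 else roll
roll=-((phi-a+180)%360-180)
dw=np.array([x,y,z])-p
print("at",p.round(1),"phi",a.round(1),"roll",round(roll,1),"tool cm now",(R.T@dw/10).round(2),"per-row n",round(np.linalg.norm(dw)/50,1))
b=np.radians(a-roll);print("tool cm after roll",(np.array([dw[0]*np.cos(b)+dw[1]*np.sin(b),dw[0]*np.sin(b)-dw[1]*np.cos(b),-dw[2]])/10).round(2),"t",round(o["time"],1),"w",o["gripper_width"],"f",o["gripper_force"],np.round(o["ft_force"],1))
E
python3 g.py 436 75 120 75
```

```text
at [ 165.9 -550.   213.7] phi 16.8 roll -58.2 tool cm now [ 43.9  -52.03   9.47] per-row n 13.7
tool cm after roll [67.36  9.91  9.37] t 0.1 w 0.09189088986004817 f 0.0 [-0.1  1.6  0.5]
```

move_arm(newtons=25, steps=[{"fingers": 0, "roll": -8.3}, {"fingers": 0, "roll": -8.3}, {"fingers": 0, "roll": -8.3}, {"fingers": 0, "roll": -8.3}, {"fingers": 0, "roll": -8.3}, {"fingers": 0, "roll": -8.3}, {"fingers": 0, "roll": -8.4}, {"fingers": 0, "tx": 4.5, "ty": 0.7}, {"fingers": 0, "tx": 4.5, "ty": 0.7}, {"fingers": 0, "tx": 4.5, "ty": 0.7}])

```text
invalid input at $.steps[0]: expected keys fingers, tx, ty, tz, roll
```

move_arm(steps=[{"fingers": 0, "tx": 4.5, "ty": 0.7}, {"fingers": 0, "tx": 4.5, "ty": 0.7}, {"fingers": 0, "tx": 4.5, "ty": 0.7}, {"fingers": 0, "tx": 4.5, "ty": 0.7}, {"fingers": 0, "tx": 4.5, "ty": 0.7}, {"fingers": 0, "tx": 4.5, "ty": 0.7}, {"fingers": 0, "tx": 4.5, "ty": 0.7}, {"fingers": 0, "tx": 4.5, "ty": 0.7}, {"fingers": 0, "tx": 4.5, "ty": 0.7}, {"fingers": 0, "tx": 4.5, "ty": 0.7}])

```text
invalid input at $.steps[0]: expected keys fingers, tx, ty, tz, roll
```

```bash
python3 g.py 436 75 100 75
```

```text
at [ 165.9 -550.   213.7] phi 16.8 roll -58.2 tool cm now [ 43.9  -52.02  11.47] per-row n 13.8
tool cm after roll [67.36  9.91 11.37] t 0.1 w 0.09189088986004817 f 0.0 [-0.1  1.6  0.5]
```

All five keys are needed in every row.

move_arm(newtons=25, steps=[{"fingers": 0, "tx": 0, "ty": 0, "tz": 0, "roll": -8.3}, {"fingers": 0, "tx": 0, "ty": 0, "tz": 0, "roll": -8.3}, {"fingers": 0, "tx": 0, "ty": 0, "tz": 0, "roll": -8.3}, {"fingers": 0, "tx": 0, "ty": 0, "tz": 0, "roll": -8.3}, {"fingers": 0, "tx": 0, "ty": 0, "tz": 0, "roll": -8.3}, {"fingers": 0, "tx": 0, "ty": 0, "tz": 0, "roll": -8.3}, {"fingers": 0, "tx": 0, "ty": 0, "tz": 0, "roll": -8.4}, {"fingers": 0, "tx": 4.5, "ty": 0.7, "tz": 0, "roll": 0}, {"fingers": 0, "tx": 4.5, "ty": 0.7, "tz": 0, "roll": 0}, {"fingers": 0, "tx": 4.5, "ty": 0.7, "tz": 0, "roll": 0}])

```text
time: 1.1
ee_pos: [0.2215, -0.4238, 0.2139]
tool_rot: [0.794, 0.608, 0.0, -0.001]
ft_force: [0.1, -0.5, 1.1]
gripper_width: 0.0919
gripper_force: 0.0
```

move_arm(steps=[{"fingers": 0, "tx": 4.5, "ty": 0.7, "tz": 0, "roll": 0}, {"fingers": 0, "tx": 4.5, "ty": 0.7, "tz": 0, "roll": 0}, {"fingers": 0, "tx": 4.5, "ty": 0.7, "tz": 0, "roll": 0}, {"fingers": 0, "tx": 4.5, "ty": 0.7, "tz": 0, "roll": 0}, {"fingers": 0, "tx": 4.5, "ty": 0.7, "tz": 0, "roll": 0}, {"fingers": 0, "tx": 4.5, "ty": 0.7, "tz": 0, "roll": 0}, {"fingers": 0, "tx": 4.5, "ty": 0.7, "tz": 0, "roll": 0}, {"fingers": 0, "tx": 4.5, "ty": 0.7, "tz": 0, "roll": 0}, {"fingers": 0, "tx": 4.5, "ty": 0.7, "tz": 0, "roll": 0}, {"fingers": 0, "tx": 4.5, "ty": 0.7, "tz": 0, "roll": 0}])

```text
time: 2.1
ee_pos: [0.4057, -0.0071, 0.2145]
tool_rot: [0.793, 0.609, 0.0, 0.0]
ft_force: [0.9, 0.3, -0.5]
gripper_width: 0.0916
gripper_force: 0.0
```

```bash
python3 g.py 436 75 100 75
```

```text
at [405.7  -7.1 214.5] phi 75.0 roll -0.0 tool cm now [ 8.72  0.8  11.45] per-row n 2.9
tool cm after roll [ 8.72  0.8  11.45] t 2.1 w 0.09160933179790859 f 0.0 [ 0.9  0.3 -0.5]
```

move_arm(steps=[{"fingers": 0, "tx": 2.2, "ty": 0.2, "tz": 3, "roll": 0}, {"fingers": 0, "tx": 2.2, "ty": 0.2, "tz": 3, "roll": 0}, {"fingers": 0, "tx": 2.2, "ty": 0.2, "tz": 3, "roll": 0}, {"fingers": 0, "tx": 2.1, "ty": 0.2, "tz": 3, "roll": 0}, {"fingers": 0, "tx": 0, "ty": 0, "tz": 3, "roll": 0}, {"fingers": 0, "tx": 0, "ty": 0, "tz": 2, "roll": 0}, {"fingers": 0, "tx": 0, "ty": 0, "tz": 1.5, "roll": 0}, {"fingers": 0, "tx": 0, "ty": 0, "tz": 1.5, "roll": 0}, {"fingers": 0, "tx": 0, "ty": 0, "tz": 0.5, "roll": 0}, {"fingers": 0, "tx": 0, "ty": 0, "tz": 0, "roll": 0}])

```text
time: 3.1
ee_pos: [0.4349, 0.0729, 0.0089]
tool_rot: [0.794, 0.609, -0.001, -0.001]
ft_force: [-0.5, -0.3, 0.2]
gripper_width: 0.0918
gripper_force: 0.0
```

```bash
python3 g.py 436 75 4 75; python3 - <<'E'
from h import *
d=cam("side"); save(d,"s1",(150,130,350,330),3)
E
```

```text
at [434.9  72.9   8.9] phi 75.0 roll -0.0 tool cm now [0.23 0.06 0.49] per-row n 0.1
tool cm after roll [0.23 0.06 0.49] t 3.1 w 0.09178727049674801 f 0.0 [-0.5 -0.3  0.2]
```

View pics/s1.png

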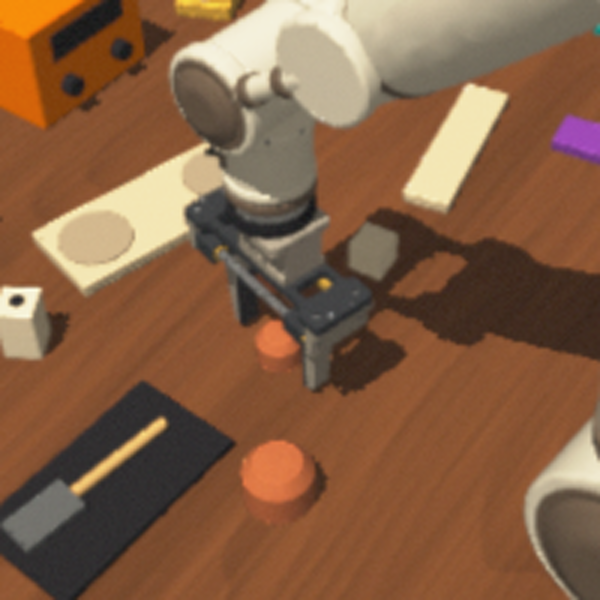

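The side crop shows the small mould at (277,345), between the open fingers at (243,300) and (315,365). I go down 4 mm more, close and lift.

move_arm(steps=[{"fingers": 0, "tx": 0.2, "ty": 0, "tz": 0.4, "roll": 0}, {"fingers": 0.3, "tx": 0, "ty": 0, "tz": 0, "roll": 0}, {"fingers": 0.6, "tx": 0, "ty": 0, "tz": 0, "roll": 0}, {"fingers": 0.8, "tx": 0, "ty": 0, "tz": 0, "roll": 0}, {"fingers": 1, "tx": 0, "ty": 0, "tz": 0, "roll": 0}, {"fingers": 1, "tx": 0, "ty": 0, "tz": 0, "roll": 0}, {"fingers": 1, "tx": 0, "ty": 0, "tz": 0, "roll": 0}, {"fingers": 1, "tx": 0, "ty": 0, "tz": 0, "roll": 0}, {"fingers": 1, "tx": 0, "ty": 0, "tz": 0, "roll": 0}, {"fingers": 1, "tx": 0, "ty": 0, "tz": 0, "roll": 0}])

```text
time: 4.15
ee_pos: [0.4362, 0.0748, 0.0056]
tool_rot: [0.793, 0.609, -0.0, -0.0]
ft_force: [-1.1, 0.4, 0.6]
gripper_width: 0.0422
gripper_force: 25.0
```

```bash
python3 g.py 650 -8 80 75
```

```text
at [436.2  74.8   5.6] phi 75.0 roll -0.0 tool cm now [-2.45 22.79 -7.44] per-row n 4.8
tool cm after roll [-2.46 22.79 -7.44] t 4.2 w 0.04221495727643898 f 25.001913426593774 [-1.1  0.4  0.6]
```

move_arm(steps=[{"fingers": 1, "tx": 0, "ty": 0, "tz": -1, "roll": 0}, {"fingers": 1, "tx": 0, "ty": 0, "tz": -2, "roll": 0}, {"fingers": 1, "tx": 0, "ty": 0, "tz": -2, "roll": 0}, {"fingers": 1, "tx": 0, "ty": 0, "tz": -2, "roll": 0}, {"fingers": 1, "tx": 0, "ty": 3.5, "tz": -1, "roll": 0}, {"fingers": 1, "tx": 0, "ty": 4, "tz": 0, "roll": 0}, {"fingers": 1, "tx": -0.5, "ty": 4, "tz": 0, "roll": 0}, {"fingers": 1, "tx": -1, "ty": 4, "tz": 0, "roll": 0}, {"fingers": 1, "tx": -1, "ty": 4, "tz": 0, "roll": 0}, {"fingers": 1, "tx": 0, "ty": 3, "tz": 0, "roll": 0}])

```text
time: 5.15
ee_pos: [0.649, -0.0097, 0.0862]
tool_rot: [0.794, 0.608, 0.0, 0.001]
ft_force: [0.2, -0.1, -0.7]
gripper_width: 0.0421
gripper_force: 25.0
```

```bash
python3 g.py 650 -8 20 75; python3 - <<'E'
from h import *
d=cam("side"); save(d,"s2",(150,110,290,250),4)
E
```

```text
at [649.   -9.7  86.2] phi 74.9 roll -0.1 tool cm now [0.19 0.05 6.62] per-row n 1.3
tool cm after roll [0.19 0.05 6.62] t 5.2 w 0.042126114000840716 f 24.979193137851325 [ 0.2 -0.1 -0.7]
```

View pics/s2.png

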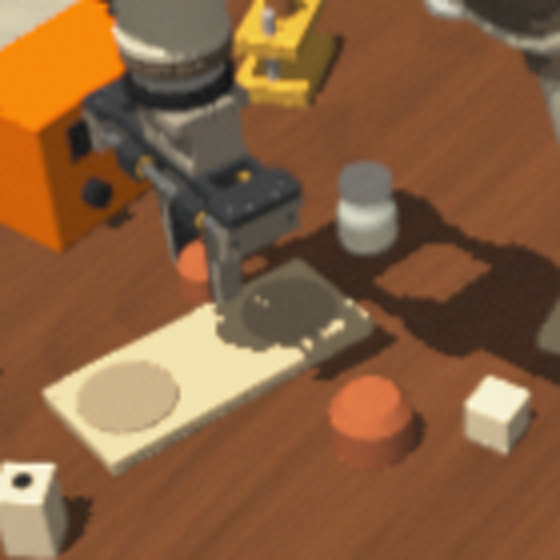

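```bash
python3 - <<'E'
from h import *
d=cam("side"); f=cv2.cvtColor(d["frame"],cv2.COLOR_RGB2HSV).astype(int)
m=((f[...,0]<12)&(f[...,1]>130)&(f[...,2]>80)).astype(np.uint8); m[:165]=0;m[190:]=0;m[:,:188]=0;m[:,215:]=0
ys,xs=np.nonzero(m)
for y in range(165,190):
    q=xs[ys==y]
    if len(q): print(y,q.min(),q.max(),len(q))
a=np.linspace(0,2*np.pi,60); tx=np.array([np.cos(np.radians(75)),np.sin(np.radians(75))])
for e in(-16,-10,-5,0,5,10,16):
    c=np.array([.649,-.0097])+tx*e/1000
    out=[]
    for z,rr in((.0806,.022),(.1046,.022),(.1146,.015)):
        P=np.c_[c[0]+rr*np.cos(a),c[1]+rr*np.sin(a),0*a+z]
        p=cv2.projectPoints(P,d["rvec"],d["tvec"],d["intrinsics"],d["dist_coeffs"])[0].reshape(-1,2); out+=[p.min(0).round(1),p.max(0).round(1)]
    print(e,*out)
E
```

```text
165 188 189 2
167 189 189 1
168 199 199 1
169 188 199 4
170 190 200 6
171 188 200 9
172 189 200 10
173 188 214 13
174 188 214 13
175 188 213 13
176 188 214 13
177 189 212 14
178 188 212 12
179 188 201 12
180 189 201 9
181 188 201 10
182 190 201 9
183 193 201 8
184 189 201 11
185 188 200 8
186 188 197 5
187 188 191 2
188 189 193 3
189 188 190 3
-16 [198.1 175. ] [212.8 184.6] [197.2 168.9] [212.1 178.4] [199.2 167.8] [209.4 174.3]
-10 [196.4 175.8] [211.1 185.5] [195.5 169.7] [210.4 179.3] [197.5 168.6] [207.7 175.2]
-5 [195.  176.5] [209.7 186.2] [194.1 170.4] [209. 180.] [196.1 169.3] [206.3 175.9]
0 [193.6 177.2] [208.4 186.9] [192.6 171.1] [207.6 180.8] [194.6 170. ] [204.9 176.6]
5 [192.1 177.9] [207.  187.7] [191.2 171.8] [206.2 181.5] [193.2 170.7] [203.5 177.3]
10 [190.7 178.6] [205.6 188.4] [189.8 172.5] [204.8 182.2] [191.7 171.4] [202.1 178. ]
16 [189.  179.5] [203.9 189.3] [188.  173.3] [203.1 183.1] [190.  172.3] [200.3 178.9]
```

move_arm(steps=[{"fingers": 1, "tx": 0.2, "ty": 0, "tz": 2, "roll": 0}, {"fingers": 1, "tx": 0, "ty": 0, "tz": 2, "roll": 0}, {"fingers": 1, "tx": 0, "ty": 0, "tz": 1.5, "roll": 0}, {"fingers": 1, "tx": 0, "ty": 0, "tz": 0.7, "roll": 0}, {"fingers": 1, "tx": 0, "ty": 0, "tz": 0.3, "roll": 0}, {"fingers": 1, "tx": 0, "ty": 0, "tz": 0, "roll": 0}, {"fingers": 1, "tx": 0, "ty": 0, "tz": 0, "roll": 0}, {"fingers": 1, "tx": 0, "ty": 0, "tz": 0, "roll": 0}, {"fingers": 1, "tx": 0, "ty": 0, "tz": 0, "roll": 0}, {"fingers": 1, "tx": 0, "ty": 0, "tz": 0, "roll": 0}])

```text
time: 6.25
ee_pos: [0.6478, -0.0058, 0.0208]
tool_rot: [0.794, 0.609, 0.0, 0.0]
ft_force: [-0.7, -0.0, -1.2]
gripper_width: 0.0426
gripper_force: 25.0
```

```bash
python3 g.py 650 -8 20.6 75
```

```text
at [647.8  -5.8  20.8] phi 75.0 roll -0.0 tool cm now [-0.16  0.27  0.02] per-row n 0.1
tool cm after roll [-0.16  0.27  0.02] t 6.2 w 0.04258689710862474 f 24.979005887935273 [-0.7 -0.  -1.2]
```

move_arm(steps=[{"fingers": 0.7, "tx": 0, "ty": 0, "tz": 0, "roll": 0}, {"fingers": 0.3, "tx": 0, "ty": 0, "tz": 0, "roll": 0}, {"fingers": 0, "tx": 0, "ty": 0, "tz": 0, "roll": 0}, {"fingers": 0, "tx": 0, "ty": 0, "tz": 0, "roll": 0}, {"fingers": 0, "tx": 0, "ty": 0, "tz": 0, "roll": 0}, {"fingers": 0, "tx": 0, "ty": 0, "tz": -1, "roll": 0}, {"fingers": 0, "tx": 0, "ty": 0, "tz": -3, "roll": 0}, {"fingers": 0, "tx": 0, "ty": 0, "tz": -4, "roll": 0}, {"fingers": 0, "tx": 0, "ty": 0, "tz": -3, "roll": 8.2}, {"fingers": 0, "tx": 0, "ty": 0, "tz": 0, "roll": 8.2}])

```text
time: 7.25
ee_pos: [0.6515, -0.0064, 0.138]
tool_rot: [0.874, 0.487, 0.004, 0.004]
ft_force: [0.3, 0.5, 0.5]
gripper_width: 0.092
gripper_force: 0.0
```

```bash
python3 g.py 636 195 100 31.6
```

```text
at [651.5  -6.4 138. ] phi 58.3 roll 26.7 tool cm now [ 16.3  -11.96   3.74] per-row n 4.1
tool cm after roll [  9.23 -17.97   3.8 ] t 7.2 w 0.09197760651129457 f 0.0 [0.3 0.5 0.5]
```

move_arm(steps=[{"fingers": 0, "tx": 0, "ty": 0, "tz": 0, "roll": 7}, {"fingers": 0, "tx": 0, "ty": 0, "tz": 0, "roll": 7}, {"fingers": 0, "tx": 0, "ty": 0, "tz": 0, "roll": 7}, {"fingers": 0, "tx": 0, "ty": 0, "tz": 0, "roll": 5.5}, {"fingers": 0, "tx": 1.8, "ty": -3.6, "tz": 0.5, "roll": 0}, {"fingers": 0, "tx": 1.8, "ty": -3.6, "tz": 0.5, "roll": 0}, {"fingers": 0, "tx": 1.9, "ty": -3.6, "tz": 0.5, "roll": 0}, {"fingers": 0, "tx": 1.9, "ty": -3.6, "tz": 0.5, "roll": 0}, {"fingers": 0, "tx": 1.8, "ty": -3.6, "tz": 0.5, "roll": 0}, {"fingers": 0, "tx": 0, "ty": 0, "tz": 0.5, "roll": 0}])

```text
time: 8.25
ee_pos: [0.6291, 0.2005, 0.1013]
tool_rot: [0.96, 0.279, 0.001, -0.001]
ft_force: [-1.0, -0.7, 0.7]
gripper_width: 0.092
gripper_force: 0.0
```

```bash
python3 g.py 636 195 16 31.6; python3 - <<'E'
from h import *
d=cam("side"); save(d,"s3",(100,130,280,310),3.3)
E
```

```text
at [629.1 200.5 101.3] phi 32.4 roll 0.8 tool cm now [0.27 0.84 8.53] per-row n 1.7
tool cm after roll [0.3  0.83 8.53] t 8.2 w 0.09195310641393738 f 0.0 [-1.  -0.7  0.7]
```

View pics/s3.png

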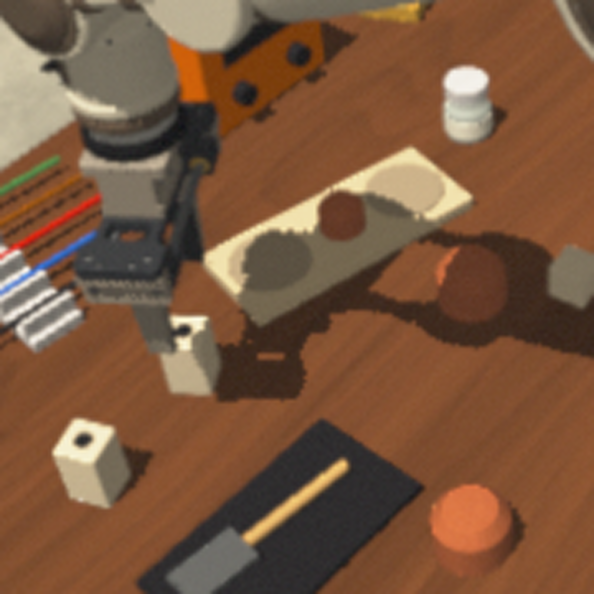

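The mould stands upright on the slab at (342,215), midway between the discs. The gripper is above the near post at (190,350).

move_arm(steps=[{"fingers": 0, "tx": 0.3, "ty": 0.8, "tz": 0, "roll": 0.8}, {"fingers": 0, "tx": 0, "ty": 0, "tz": 2, "roll": 0}, {"fingers": 0, "tx": 0, "ty": 0, "tz": 2.5, "roll": 0}, {"fingers": 0, "tx": 0, "ty": 0, "tz": 2, "roll": 0}, {"fingers": 0, "tx": 0, "ty": 0, "tz": 1.5, "roll": 0}, {"fingers": 0, "tx": 0, "ty": 0, "tz": 0.3, "roll": 0}, {"fingers": 0.4, "tx": 0, "ty": 0, "tz": 0, "roll": 0}, {"fingers": 0.6, "tx": 0, "ty": 0, "tz": 0, "roll": 0}, {"fingers": 0.8, "tx": 0, "ty": 0, "tz": 0, "roll": 0}, {"fingers": 1, "tx": 0, "ty": 0, "tz": 0, "roll": 0}])

```text
time: 9.3
ee_pos: [0.6375, 0.1906, 0.0187]
tool_rot: [0.963, 0.27, 0.001, 0.0]
ft_force: [-0.7, 0.2, 0.1]
gripper_width: 0.0619
gripper_force: 0.0
```

move_arm(steps=[{"fingers": 1, "tx": 0, "ty": 0, "tz": 0, "roll": 0}, {"fingers": 1, "tx": 0, "ty": 0, "tz": 0, "roll": 0}, {"fingers": 1, "tx": 0, "ty": 0, "tz": 0, "roll": 0}, {"fingers": 1, "tx": 0, "ty": 0, "tz": -1, "roll": 0}, {"fingers": 1, "tx": 0, "ty": 0, "tz": -3, "roll": 0}, {"fingers": 1, "tx": 0, "ty": 0, "tz": -4, "roll": 0}, {"fingers": 1, "tx": 0, "ty": 0, "tz": -3, "roll": 0}, {"fingers": 1, "tx": 0, "ty": 0, "tz": -1, "roll": 0}, {"fingers": 1, "tx": 0, "ty": 0, "tz": 0, "roll": 0}, {"fingers": 1, "tx": 0, "ty": 0, "tz": 0, "roll": 0}])

```text
time: 10.3
ee_pos: [0.6356, 0.1902, 0.1356]
tool_rot: [0.963, 0.27, -0.002, -0.0]
ft_force: [-0.4, 0.1, -1.5]
gripper_width: 0.0359
gripper_force: 25.0
```

```bash
python3 g.py 630 -80 100 75
```

```text
at [635.6 190.2 135.6] phi 31.3 roll -43.7 tool cm now [-14.5   22.81   3.58] per-row n 5.5
tool cm after roll [-26.25   6.45   3.56] t 10.3 w 0.03593760708290312 f 24.981497526168823 [-0.4  0.1 -1.5]
```

move_arm(steps=[{"fingers": 1, "tx": 0, "ty": 0, "tz": 0, "roll": -7.3}, {"fingers": 1, "tx": 0, "ty": 0, "tz": 0, "roll": -7.3}, {"fingers": 1, "tx": 0, "ty": 0, "tz": 0, "roll": -7.3}, {"fingers": 1, "tx": 0, "ty": 0, "tz": 0, "roll": -7.3}, {"fingers": 1, "tx": 0, "ty": 0, "tz": 0, "roll": -7.3}, {"fingers": 1, "tx": 0, "ty": 0, "tz": 0, "roll": -7.2}, {"fingers": 1, "tx": -3, "ty": 0.8, "tz": 0, "roll": 0}, {"fingers": 1, "tx": -4, "ty": 1, "tz": 0, "roll": 0}, {"fingers": 1, "tx": -4, "ty": 1, "tz": 0, "roll": 0}, {"fingers": 1, "tx": -4, "ty": 1, "tz": 0, "roll": 0}])

```text
time: 11.3
ee_pos: [0.6327, 0.0345, 0.1346]
tool_rot: [0.793, 0.609, -0.002, -0.002]
ft_force: [-0.5, 1.0, -1.2]
gripper_width: 0.0357
gripper_force: 25.0
```

move_arm(steps=[{"fingers": 1, "tx": -4, "ty": 1, "tz": 0, "roll": 0}, {"fingers": 1, "tx": -4, "ty": 1, "tz": 0, "roll": 0}, {"fingers": 1, "tx": -3, "ty": 0.7, "tz": 0, "roll": 0}, {"fingers": 1, "tx": -0.4, "ty": 0, "tz": 1, "roll": 0}, {"fingers": 1, "tx": 0, "ty": 0, "tz": 2, "roll": 0}, {"fingers": 1, "tx": 0, "ty": 0, "tz": 2, "roll": 0}, {"fingers": 1, "tx": 0, "ty": 0, "tz": 1, "roll": 0}, {"fingers": 1, "tx": 0, "ty": 0, "tz": 0, "roll": 0}, {"fingers": 1, "tx": 0, "ty": 0, "tz": 0, "roll": 0}, {"fingers": 1, "tx": 0, "ty": 0, "tz": 0, "roll": 0}])

```text
time: 12.3
ee_pos: [0.6319, -0.0813, 0.0787]
tool_rot: [0.793, 0.609, 0.001, 0.001]
ft_force: [-0.0, 0.4, -1.0]
gripper_width: 0.036
gripper_force: 25.0
```

```bash
python3 g.py 630 -82 37 75
```

```text
at [631.9 -81.3  78.7] phi 75.0 roll -0.0 tool cm now [-0.11 -0.18  4.17] per-row n 0.8
tool cm after roll [-0.11 -0.17  4.17] t 12.3 w 0.03599119640358441 f 24.98133033514023 [-0.   0.4 -1. ]
```

move_arm(steps=[{"fingers": 1, "tx": 0, "ty": -0.2, "tz": 1.5, "roll": 0}, {"fingers": 1, "tx": 0, "ty": 0, "tz": 1.5, "roll": 0}, {"fingers": 1, "tx": 0, "ty": 0, "tz": 0.8, "roll": 0}, {"fingers": 1, "tx": 0, "ty": 0, "tz": 0.3, "roll": 0}, {"fingers": 1, "tx": 0, "ty": 0, "tz": 0.2, "roll": 0}, {"fingers": 1, "tx": 0, "ty": 0, "tz": 0, "roll": 0}, {"fingers": 1, "tx": 0, "ty": 0, "tz": 0, "roll": 0}, {"fingers": 1, "tx": 0, "ty": 0, "tz": 0, "roll": 0}, {"fingers": 1, "tx": 0, "ty": 0, "tz": 0, "roll": 0}, {"fingers": 1, "tx": 0, "ty": 0, "tz": 0, "roll": 0}])

```text
time: 13.3
ee_pos: [0.6288, -0.0807, 0.0352]
tool_rot: [0.793, 0.609, -0.0, -0.001]
ft_force: [-3.7, 0.8, 5.8]
gripper_width: 0.0361
gripper_force: 25.0
```

move_arm(steps=[{"fingers": 0.55, "tx": 0, "ty": 0, "tz": 0, "roll": 0}, {"fingers": 0.3, "tx": 0, "ty": 0, "tz": 0, "roll": 0}, {"fingers": 0, "tx": 0, "ty": 0, "tz": 0, "roll": 0}, {"fingers": 0, "tx": 0, "ty": 0, "tz": 0, "roll": 0}, {"fingers": 0, "tx": 0, "ty": 0, "tz": 0, "roll": 0}, {"fingers": 0, "tx": 0, "ty": 0, "tz": -2, "roll": 0}, {"fingers": 0, "tx": 0, "ty": 0, "tz": -4, "roll": 0}, {"fingers": 0, "tx": 0, "ty": 0, "tz": -4, "roll": 0}, {"fingers": 0, "tx": 0, "ty": 0, "tz": -1, "roll": 0}, {"fingers": 0, "tx": 0, "ty": 0, "tz": 0, "roll": 0}])

```text
time: 14.3
ee_pos: [0.6307, -0.0814, 0.1469]
tool_rot: [0.793, 0.609, 0.001, 0.002]
ft_force: [0.6, 0.4, 0.5]
gripper_width: 0.0918
gripper_force: 0.0
```

```bash
python3 g.py 618 320.5 100 19.4;python3 g.py 618 320.5 100 109.4
```

```text
at [630.7 -81.4 146.9] phi 75.0 roll 55.6 tool cm now [ 38.48 -11.67   4.63] per-row n 8.1
tool cm after roll [ 12.15 -38.33   4.69] t 14.3 w 0.09181303004661011 f 0.0 [0.6 0.4 0.5]
at [630.7 -81.4 146.9] phi 75.0 roll -34.4 tool cm now [ 38.48 -11.67   4.63] per-row n 8.1
tool cm after roll [38.33 12.15  4.69] t 14.3 w 0.09181303004661011 f 0.0 [0.6 0.4 0.5]
```

move_arm(steps=[{"fingers": 0, "tx": 3.5, "ty": -1, "tz": 0, "roll": 0}, {"fingers": 0, "tx": 4.5, "ty": -1.4, "tz": 0, "roll": 0}, {"fingers": 0, "tx": 4.5, "ty": -1.4, "tz": 0, "roll": 0}, {"fingers": 0, "tx": 4.5, "ty": -1.4, "tz": 0, "roll": 0}, {"fingers": 0, "tx": 4.5, "ty": -1.4, "tz": 0, "roll": 0}, {"fingers": 0, "tx": 4.5, "ty": -1.4, "tz": 0, "roll": 0}, {"fingers": 0, "tx": 4.5, "ty": -1.4, "tz": 0, "roll": 0}, {"fingers": 0, "tx": 4.5, "ty": -1.4, "tz": 0, "roll": 0}, {"fingers": 0, "tx": 3.5, "ty": -0.9, "tz": 0, "roll": 0}, {"fingers": 0, "tx": 0, "ty": 0, "tz": 0, "roll": -7}])

```text
time: 15.3
ee_pos: [0.6133, 0.3257, 0.141]
tool_rot: [0.752, 0.659, -0.002, -0.002]
ft_force: [-0.1, 0.2, -0.8]
gripper_width: 0.0919
gripper_force: 0.0
```

move_arm(steps=[{"fingers": 0, "tx": 0, "ty": 0, "tz": 1, "roll": -7}, {"fingers": 0, "tx": 0, "ty": 0, "tz": 1, "roll": -7}, {"fingers": 0, "tx": 0, "ty": 0, "tz": 1, "roll": -7}, {"fingers": 0, "tx": 0, "ty": 0, "tz": 1, "roll": -6.4}, {"fingers": 0, "tx": 0, "ty": 0, "tz": 0, "roll": 0}, {"fingers": 0, "tx": 0, "ty": 0, "tz": 0, "roll": 0}, {"fingers": 0, "tx": 0, "ty": 0, "tz": 0, "roll": 0}, {"fingers": 0, "tx": 0, "ty": 0, "tz": 0, "roll": 0}, {"fingers": 0, "tx": 0, "ty": 0, "tz": 0, "roll": 0}, {"fingers": 0, "tx": 0, "ty": 0, "tz": 0, "roll": 0}])

```text
time: 16.3
ee_pos: [0.6162, 0.3214, 0.105]
tool_rot: [0.578, 0.816, 0.0, 0.0]
ft_force: [-0.0, -0.0, 0.1]
gripper_width: 0.0918
gripper_force: 0.0
```

```bash
python3 g.py 618 320.5 18 109.4; python3 - <<'E'
from h import *
d=cam("side"); save(d,"s4",(90,120,290,300),3.3)
E
```

```text
at [616.2 321.4 105. ] phi 109.4 roll -0.0 tool cm now [-0.14  0.14  8.7 ] per-row n 1.7
tool cm after roll [-0.14  0.14  8.7 ] t 16.3 w 0.09182811315893663 f 0.0 [-0.  -0.   0.1]
```

View pics/s4.png

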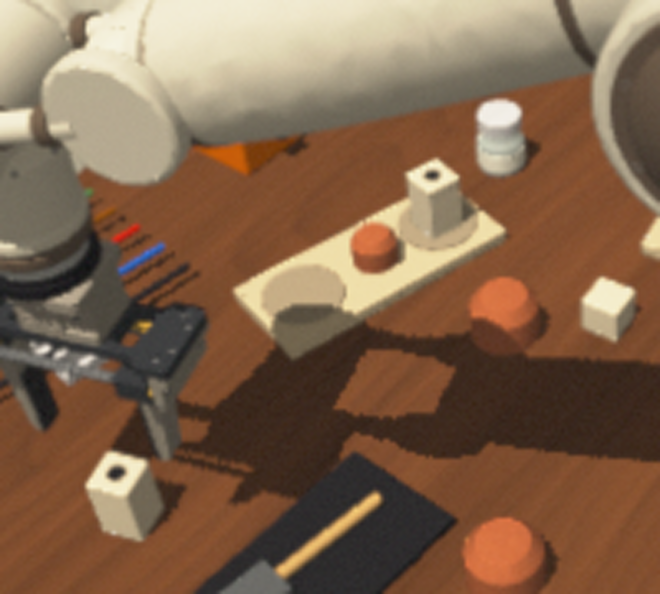

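The first post stands upright on the right disc at (437,205), with the mould at (374,247). The other post is under the gripper at (123,497).

move_arm(steps=[{"fingers": 0, "tx": -0.1, "ty": 0.1, "tz": 1, "roll": 0}, {"fingers": 0, "tx": 0, "ty": 0, "tz": 2.5, "roll": 0}, {"fingers": 0, "tx": 0, "ty": 0, "tz": 2.5, "roll": 0}, {"fingers": 0, "tx": 0, "ty": 0, "tz": 2, "roll": 0}, {"fingers": 0, "tx": 0, "ty": 0, "tz": 0.7, "roll": 0}, {"fingers": 0, "tx": 0, "ty": 0, "tz": 0, "roll": 0}, {"fingers": 0.4, "tx": 0, "ty": 0, "tz": 0, "roll": 0}, {"fingers": 0.6, "tx": 0, "ty": 0, "tz": 0, "roll": 0}, {"fingers": 0.8, "tx": 0, "ty": 0, "tz": 0, "roll": 0}, {"fingers": 1, "tx": 0, "ty": 0, "tz": 0, "roll": 0}])

```text
time: 17.35
ee_pos: [0.6178, 0.3209, 0.0185]
tool_rot: [0.578, 0.816, 0.001, 0.0]
ft_force: [-0.6, -0.2, 0.1]
gripper_width: 0.0619
gripper_force: 0.0
```

move_arm(steps=[{"fingers": 1, "tx": 0, "ty": 0, "tz": 0, "roll": 0}, {"fingers": 1, "tx": 0, "ty": 0, "tz": 0, "roll": 0}, {"fingers": 1, "tx": 0, "ty": 0, "tz": 0, "roll": 0}, {"fingers": 1, "tx": 0, "ty": 0, "tz": -1, "roll": 0}, {"fingers": 1, "tx": 0, "ty": 0, "tz": -3, "roll": 0}, {"fingers": 1, "tx": 0, "ty": 0, "tz": -3, "roll": 0}, {"fingers": 1, "tx": 0, "ty": 0, "tz": -2, "roll": 8}, {"fingers": 1, "tx": 0, "ty": 0, "tz": -1, "roll": 8}, {"fingers": 1, "tx": 0, "ty": 0, "tz": 0, "roll": 8}, {"fingers": 1, "tx": 0, "ty": 0, "tz": 0, "roll": 8}])

```text
time: 18.35
ee_pos: [0.6175, 0.3208, 0.1188]
tool_rot: [0.782, 0.623, 0.0, 0.0]
ft_force: [1.0, -0.7, -1.2]
gripper_width: 0.0358
gripper_force: 25.0
```

```bash
python3 g.py 669.3 65 80 75
```

```text
at [617.5 320.8 118.8] phi 77.0 roll 2.0 tool cm now [-23.77  10.78   3.88] per-row n 5.3
tool cm after roll [-23.36  11.63   3.88] t 18.4 w 0.03578618158686863 f 24.986976385116577 [ 1.  -0.7 -1.2]
```

move_arm(steps=[{"fingers": 1, "tx": 0, "ty": 0, "tz": 0, "roll": 2.2}, {"fingers": 1, "tx": -3, "ty": 1.6, "tz": 0, "roll": 0}, {"fingers": 1, "tx": -4, "ty": 2, "tz": 0, "roll": 0}, {"fingers": 1, "tx": -4, "ty": 2, "tz": 0, "roll": 0}, {"fingers": 1, "tx": -4, "ty": 2, "tz": 0, "roll": 0}, {"fingers": 1, "tx": -4, "ty": 2, "tz": 0, "roll": 0}, {"fingers": 1, "tx": -3, "ty": 1.5, "tz": 0, "roll": 0}, {"fingers": 1, "tx": -1.3, "ty": 0.5, "tz": 1, "roll": 0}, {"fingers": 1, "tx": 0, "ty": 0, "tz": 2, "roll": 0}, {"fingers": 1, "tx": 0, "ty": 0, "tz": 1, "roll": 0}])

```text
time: 19.35
ee_pos: [0.6682, 0.0662, 0.0753]
tool_rot: [0.793, 0.61, -0.001, -0.001]
ft_force: [-1.1, 0.2, -1.6]
gripper_width: 0.0358
gripper_force: 25.0
```

```bash
python3 g.py 669.3 65 35.5 75
```

```text
at [668.2  66.2  75.3] phi 75.2 roll 0.2 tool cm now [-0.09  0.15  3.98] per-row n 0.8
tool cm after roll [-0.09  0.13  3.98] t 19.4 w 0.035827192136410876 f 24.99336451292038 [-1.1  0.2 -1.6]
```

move_arm(steps=[{"fingers": 1, "tx": -0.1, "ty": 0.1, "tz": 1.5, "roll": 0}, {"fingers": 1, "tx": 0, "ty": 0, "tz": 1.2, "roll": 0}, {"fingers": 1, "tx": 0, "ty": 0, "tz": 0.8, "roll": 0}, {"fingers": 1, "tx": 0, "ty": 0, "tz": 0.3, "roll": 0}, {"fingers": 1, "tx": 0, "ty": 0, "tz": 0.2, "roll": 0}, {"fingers": 1, "tx": 0, "ty": 0, "tz": 0, "roll": 0}, {"fingers": 1, "tx": 0, "ty": 0, "tz": 0, "roll": 0}, {"fingers": 1, "tx": 0, "ty": 0, "tz": 0, "roll": 0}, {"fingers": 1, "tx": 0, "ty": 0, "tz": 0, "roll": 0}, {"fingers": 1, "tx": 0, "ty": 0, "tz": 0, "roll": 0}])

```text
time: 20.35
ee_pos: [0.6706, 0.0645, 0.0378]
tool_rot: [0.792, 0.61, 0.0, 0.0]
ft_force: [0.2, -0.6, -2.3]
gripper_width: 0.0359
gripper_force: 25.0
```

```bash
python3 g.py 669.3 65 35.5 75
```

```text
at [670.6  64.5  37.8] phi 75.2 roll 0.2 tool cm now [ 0.01 -0.14  0.23] per-row n 0.1
tool cm after roll [ 0.01 -0.14  0.23] t 20.4 w 0.035940258817528055 f 24.99338060617447 [ 0.2 -0.6 -2.3]
```

Still about 2 mm up, so I lower, release and rise.

move_arm(steps=[{"fingers": 1, "tx": 0, "ty": 0, "tz": 0.15, "roll": 0}, {"fingers": 1, "tx": 0, "ty": 0, "tz": 0.1, "roll": 0}, {"fingers": 1, "tx": 0, "ty": 0, "tz": 0, "roll": 0}, {"fingers": 1, "tx": 0, "ty": 0, "tz": 0, "roll": 0}, {"fingers": 0.55, "tx": 0, "ty": 0, "tz": 0, "roll": 0}, {"fingers": 0.3, "tx": 0, "ty": 0, "tz": 0, "roll": 0}, {"fingers": 0, "tx": 0, "ty": 0, "tz": 0, "roll": 0}, {"fingers": 0, "tx": 0, "ty": 0, "tz": 0, "roll": 0}, {"fingers": 0, "tx": 0, "ty": 0, "tz": 0, "roll": 0}, {"fingers": 0, "tx": 0, "ty": 0, "tz": -1, "roll": 0}])

```text
time: 21.35
ee_pos: [0.6691, 0.0646, 0.0437]
tool_rot: [0.792, 0.61, -0.001, -0.001]
ft_force: [-0.1, 0.0, -0.8]
gripper_width: 0.0792
gripper_force: 0.0
```

move_arm(steps=[{"fingers": 0, "tx": 0, "ty": 0, "tz": -3, "roll": 0}, {"fingers": 0, "tx": 0, "ty": 0, "tz": -4, "roll": 0}, {"fingers": 0, "tx": 0, "ty": 0, "tz": -4, "roll": 0}, {"fingers": 0, "tx": 0, "ty": 0, "tz": -1, "roll": 0}, {"fingers": 0, "tx": -4, "ty": 0, "tz": 0, "roll": 0}, {"fingers": 0, "tx": -4, "ty": -2, "tz": 0, "roll": 0}, {"fingers": 0, "tx": -4, "ty": -2, "tz": 0, "roll": 0}, {"fingers": 0, "tx": -4, "ty": -2, "tz": 0, "roll": 0}, {"fingers": 0, "tx": -4, "ty": -2, "tz": 0, "roll": 0}, {"fingers": 0, "tx": -3, "ty": -2, "tz": 0, "roll": 0}])

```text
time: 22.35
ee_pos: [0.5132, -0.1337, 0.1647]
tool_rot: [0.793, 0.61, -0.0, -0.0]
ft_force: [1.0, -0.5, 0.3]
gripper_width: 0.0917
gripper_force: 0.0
```

```bash
python3 g.py 450 -270 100 101.4
```

```text
at [ 513.2 -133.7  164.7] phi 75.1 roll -26.3 tool cm now [-14.79  -2.61   6.48] per-row n 3.3
tool cm after roll [-12.11  -8.89   6.47] t 22.4 w 0.0917441826666433 f 0.0 [ 1.  -0.5  0.3]
```

move_arm(steps=[{"fingers": 0, "tx": 0, "ty": 0, "tz": 0, "roll": -7}, {"fingers": 0, "tx": 0, "ty": 0, "tz": 0, "roll": -7}, {"fingers": 0, "tx": 0, "ty": 0, "tz": 0, "roll": -7}, {"fingers": 0, "tx": 0, "ty": 0, "tz": 0, "roll": -5.3}, {"fingers": 0, "tx": -3, "ty": -2.2, "tz": 2, "roll": 0}, {"fingers": 0, "tx": -3, "ty": -2.2, "tz": 2, "roll": 0}, {"fingers": 0, "tx": -3, "ty": -2.2, "tz": 2, "roll": 0}, {"fingers": 0, "tx": -3, "ty": -2.2, "tz": 2, "roll": 0}, {"fingers": 0, "tx": 0, "ty": 0, "tz": 1.5, "roll": 0}, {"fingers": 0, "tx": 0, "ty": 0, "tz": 0.5, "roll": 0}])

```text
time: 23.35
ee_pos: [0.4509, -0.267, 0.063]
tool_rot: [0.634, 0.774, 0.0, -0.002]
ft_force: [0.2, 0.3, -0.4]
gripper_width: 0.0923
gripper_force: 0.0
```

```bash
python3 g.py 450 -270 4 101.4; python3 - <<'E'
from h import *
d=cam("top"); save(d,"t5",(170,110,340,250),4)
E
```

```text
at [ 450.9 -267.    63. ] phi 101.4 roll -0.0 tool cm now [-0.3  -0.14  5.9 ] per-row n 1.2
tool cm after roll [-0.28 -0.15  5.9 ] t 23.4 w 0.09234797928622901 f 0.0 [ 0.2  0.3 -0.4]
```

View pics/t5.png

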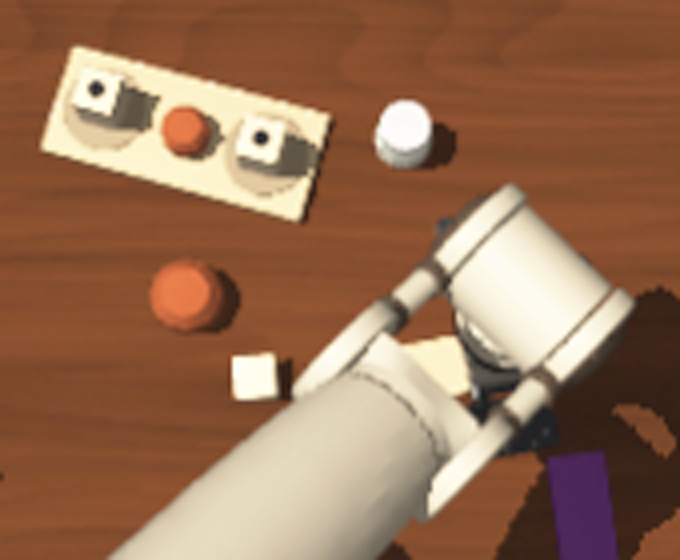

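Both posts and the mould are on the slab: holes at (96,90) and (260,137), mould at (186,130). I grip the plate, then check these positions.

move_arm(newtons=40, steps=[{"fingers": 0, "tx": -0.3, "ty": -0.1, "tz": 1.5, "roll": 0}, {"fingers": 0, "tx": 0, "ty": 0, "tz": 2, "roll": 0}, {"fingers": 0, "tx": 0, "ty": 0, "tz": 1.5, "roll": 0}, {"fingers": 0, "tx": 0, "ty": 0, "tz": 0.7, "roll": 0}, {"fingers": 0, "tx": 0, "ty": 0, "tz": 0, "roll": 0}, {"fingers": 0, "tx": 0, "ty": 0, "tz": 0, "roll": 0}, {"fingers": 0, "tx": 0, "ty": 0, "tz": 0, "roll": 0}, {"fingers": 0, "tx": 0, "ty": 0, "tz": 0, "roll": 0}, {"fingers": 0.2, "tx": 0, "ty": 0, "tz": 0, "roll": 0}, {"fingers": 0.4, "tx": 0, "ty": 0, "tz": 0, "roll": 0}])

```text
time: 24.4
ee_pos: [0.4524, -0.2706, 0.0084]
tool_rot: [0.633, 0.774, -0.0, 0.0]
ft_force: [0.2, 0.1, 0.3]
gripper_width: 0.0777
gripper_force: 0.0
```

```bash
python3 g.py 450 -270 4 101.4; python3 - <<'E'
from h import *
d=cam("top"); q=np.array([(96,90),(260,137),(186,130)])/4-.375+[170,110]
print(ray(d,q,[.077,.077,.045]).round(4))
E
```

```text
at [ 452.4 -270.6    8.4] phi 101.5 roll 0.1 tool cm now [ 0.11 -0.22  0.44] per-row n 0.1
tool cm after roll [ 0.11 -0.22  0.44] t 24.4 w 0.07770814939092716 f 0.0 [0.2 0.1 0.3]
[[ 0.6694  0.0641  0.077 ]
 [ 0.6304 -0.0776  0.077 ]
 [ 0.6437 -0.0113  0.045 ]]
```

move_arm(steps=[{"fingers": 0.4, "tx": 0, "ty": 0, "tz": 0.4, "roll": 0}, {"fingers": 0.6, "tx": 0, "ty": 0, "tz": 0, "roll": 0}, {"fingers": 0.8, "tx": 0, "ty": 0, "tz": 0, "roll": 0}, {"fingers": 1, "tx": 0, "ty": 0, "tz": 0, "roll": 0}, {"fingers": 1, "tx": 0, "ty": 0, "tz": 0, "roll": 0}, {"fingers": 1, "tx": 0, "ty": 0, "tz": 0, "roll": 0}, {"fingers": 1, "tx": 0, "ty": 0, "tz": 0, "roll": 0}, {"fingers": 1, "tx": 0, "ty": 0, "tz": 0, "roll": 0}, {"fingers": 1, "tx": 0, "ty": 0, "tz": 0, "roll": 0}, {"fingers": 1, "tx": 0, "ty": 0, "tz": 0, "roll": 0}])

```text
time: 25.45
ee_pos: [0.4522, -0.2704, 0.0041]
tool_rot: [0.633, 0.774, 0.0, -0.0]
ft_force: [1.7, 0.1, -2.4]
gripper_width: 0.0494
gripper_force: 40.0
```

```bash
python3 g.py 450 -270 4 101.4; python3 - <<'E'
from h import *
d=cam("top"); f=cv2.cvtColor(d["frame"],cv2.COLOR_RGB2HSV).astype(int)
m=((f[...,0]<16)&(f[...,1]>120)).astype(np.uint8)
o=np.zeros_like(m);o[134:151,208:226]=m[134:151,208:226]
n,l,st,c=cv2.connectedComponentsWithStats(o);k=1+np.argmax(st[1:,4]);print(st[k],c[k],ray(d,[c[k]]*2,[.032,.04]).round(4))
a=np.linspace(0,2*np.pi,60)
P=lambda x,y,z,rr:np.c_[x+rr*np.cos(a),y+rr*np.sin(a),0*a+z]
for x,y in((.6497,-.008),(.645,-.009)):
    Q=np.r_[P(x,y,.015,.022),P(x,y,.039,.022),P(x,y,.049,.015)]
    p=cv2.projectPoints(Q,d["rvec"],d["tvec"],d["intrinsics"],d["dist_coeffs"])[0].reshape(-1,1,2).astype(np.float32)
    h=cv2.convexHull(p);M=cv2.moments(h);print(h.min(0),h.max(0),M["m10"]/M["m00"],M["m01"]/M["m00"])
E
```

```text
at [ 452.2 -270.4    4.1] phi 101.5 roll 0.1 tool cm now [ 0.09 -0.21  0.01] per-row n 0.0
tool cm after roll [ 0.09 -0.21  0.01] t 25.4 w 0.04944270818482774 f 39.99815046787262 [ 1.7  0.1 -2.4]
[210 137  13  12 120] [216.175      142.41666667] [[ 0.6461 -0.0103  0.032 ]
 [ 0.644  -0.0111  0.04  ]]
[[209.1109  134.81018]] [[222.13066 148.64185]] 215.65446584995055 141.7147953923919
[[209.34799 136.11136]] [[222.37103 149.93677]] 215.89308810853964 143.01290699736683
```

move_arm(steps=[{"fingers": 1, "tx": 0, "ty": 0, "tz": -1, "roll": 0}, {"fingers": 1, "tx": 0, "ty": 0, "tz": -2, "roll": 0}, {"fingers": 1, "tx": 0, "ty": 0, "tz": -3, "roll": 0}, {"fingers": 1, "tx": 0, "ty": 0, "tz": -3, "roll": 0}, {"fingers": 1, "tx": 0, "ty": 0, "tz": -3, "roll": 0}, {"fingers": 1, "tx": 0, "ty": 0, "tz": -3, "roll": 5}, {"fingers": 1, "tx": 0, "ty": 0, "tz": -1, "roll": 6}, {"fingers": 1, "tx": 0, "ty": 0, "tz": 0, "roll": 6}, {"fingers": 1, "tx": 0, "ty": 0, "tz": 0, "roll": 6}, {"fingers": 1, "tx": 0, "ty": 0, "tz": 0, "roll": 3.4}])

```text
time: 26.5
ee_pos: [0.4523, -0.2705, 0.165]
tool_rot: [0.794, 0.608, 0.0, 0.0]
ft_force: [-0.9, -0.4, -3.0]
gripper_width: 0.0491
gripper_force: 40.0
```

```bash
python3 g.py 649.5 -8 110 75
```

```text
at [ 452.3 -270.5  165. ] phi 74.9 roll -0.1 tool cm now [30.49 12.19  5.5 ] per-row n 6.7
tool cm after roll [30.46 12.26  5.5 ] t 26.5 w 0.04908215996486186 f 39.996761083602905 [-0.9 -0.4 -3. ]
```

move_arm(steps=[{"fingers": 1, "tx": 2.5, "ty": 1, "tz": 0, "roll": 0}, {"fingers": 1, "tx": 3.5, "ty": 1.4, "tz": 0, "roll": 0}, {"fingers": 1, "tx": 4, "ty": 1.6, "tz": 0, "roll": 0}, {"fingers": 1, "tx": 4, "ty": 1.6, "tz": 0, "roll": 0}, {"fingers": 1, "tx": 4, "ty": 1.6, "tz": 0, "roll": 0}, {"fingers": 1, "tx": 4, "ty": 1.6, "tz": 0, "roll": 0}, {"fingers": 1, "tx": 4, "ty": 1.6, "tz": 0, "roll": 0}, {"fingers": 1, "tx": 2.5, "ty": 1, "tz": 0, "roll": 0}, {"fingers": 1, "tx": 1.5, "ty": 0.6, "tz": 0, "roll": 0}, {"fingers": 1, "tx": 0.5, "ty": 0.2, "tz": 0, "roll": 0}])

```text
time: 27.5
ee_pos: [0.6491, -0.0062, 0.1644]
tool_rot: [0.792, 0.61, 0.0, 0.0]
ft_force: [-1.4, 0.5, -2.7]
gripper_width: 0.0496
gripper_force: 40.0
```

move_arm(steps=[{"fingers": 1, "tx": 0, "ty": 0, "tz": 1.5, "roll": 0}, {"fingers": 1, "tx": 0, "ty": 0, "tz": 2, "roll": 0}, {"fingers": 1, "tx": 0, "ty": 0, "tz": 1.5, "roll": 0}, {"fingers": 1, "tx": 0, "ty": 0, "tz": 0.5, "roll": 0}, {"fingers": 1, "tx": 0, "ty": 0, "tz": 0, "roll": 0}, {"fingers": 1, "tx": 0, "ty": 0, "tz": 0, "roll": 0}, {"fingers": 1, "tx": 0, "ty": 0, "tz": 0, "roll": 0}, {"fingers": 1, "tx": 0, "ty": 0, "tz": 0, "roll": 0}, {"fingers": 1, "tx": 0, "ty": 0, "tz": 0, "roll": 0}, {"fingers": 1, "tx": 0, "ty": 0, "tz": 0, "roll": 0}])

```text
time: 28.5
ee_pos: [0.6488, -0.0071, 0.1094]
tool_rot: [0.793, 0.609, 0.0, 0.0]
ft_force: [0.6, 0.7, -2.8]
gripper_width: 0.0495
gripper_force: 40.0
```

```bash
python3 g.py 649.5 -8 81.5 75;  python3 - <<'E'
from h import *
d=cam("side"); save(d,"s6",(150,110,290,250),4)
E
```

```text
at [648.8  -7.1 109.4] phi 75.1 roll 0.1 tool cm now [-0.07  0.08  2.79] per-row n 0.6
tool cm after roll [-0.07  0.09  2.79] t 28.5 w 0.049476588531843245 f 39.998103976249695 [ 0.6  0.7 -2.8]
```

View pics/s6.png

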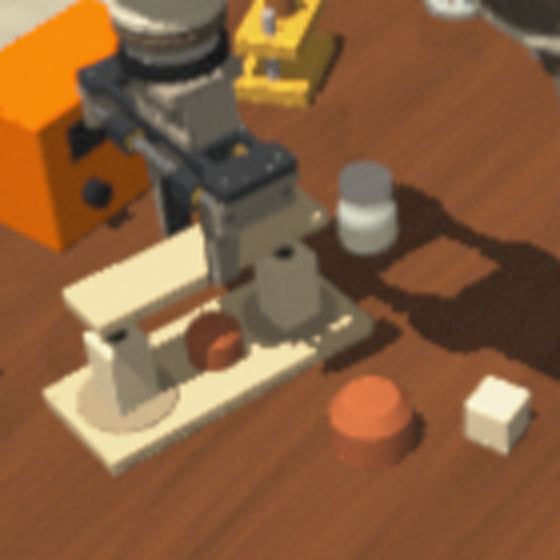

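The plate, spanning (65,295) to (328,215), hangs level and aligned above both posts and the mould. I lower it gently.

move_arm(steps=[{"fingers": 1, "tx": 0, "ty": 0.1, "tz": 1, "roll": 0}, {"fingers": 1, "tx": 0, "ty": 0, "tz": 0.8, "roll": 0}, {"fingers": 1, "tx": 0, "ty": 0, "tz": 0.5, "roll": 0}, {"fingers": 1, "tx": 0, "ty": 0, "tz": 0.2, "roll": 0}, {"fingers": 1, "tx": 0, "ty": 0, "tz": 0.2, "roll": 0}, {"fingers": 1, "tx": 0, "ty": 0, "tz": 0, "roll": 0}, {"fingers": 1, "tx": 0, "ty": 0, "tz": 0, "roll": 0}, {"fingers": 1, "tx": 0, "ty": 0, "tz": 0, "roll": 0}, {"fingers": 1, "tx": 0, "ty": 0, "tz": 0, "roll": 0}, {"fingers": 1, "tx": 0, "ty": 0, "tz": 0, "roll": 0}])

```text
time: 29.55
ee_pos: [0.6497, -0.0075, 0.0823]
tool_rot: [0.793, 0.609, 0.0, 0.0]
ft_force: [-0.9, 0.1, -3.4]
gripper_width: 0.0493
gripper_force: 40.0
```

```bash
python3 g.py 649.5 -8 81 75
```

```text
at [649.7  -7.5  82.3] phi 75.1 roll 0.1 tool cm now [-0.06 -0.01  0.13] per-row n 0.0
tool cm after roll [-0.06 -0.01  0.13] t 29.6 w 0.049272930392109976 f 39.99807357788086 [-0.9  0.1 -3.4]
```

move_arm(steps=[{"fingers": 1, "tx": 0, "ty": 0, "tz": 0.1, "roll": 0}, {"fingers": 1, "tx": 0, "ty": 0, "tz": 0.05, "roll": 0}, {"fingers": 1, "tx": 0, "ty": 0, "tz": 0, "roll": 0}, {"fingers": 1, "tx": 0, "ty": 0, "tz": 0, "roll": 0}, {"fingers": 1, "tx": 0, "ty": 0, "tz": 0, "roll": 0}, {"fingers": 1, "tx": 0, "ty": 0, "tz": 0, "roll": 0}, {"fingers": 1, "tx": 0, "ty": 0, "tz": 0, "roll": 0}, {"fingers": 1, "tx": 0, "ty": 0, "tz": 0, "roll": 0}, {"fingers": 1, "tx": 0, "ty": 0, "tz": 0, "roll": 0}, {"fingers": 1, "tx": 0, "ty": 0, "tz": 0, "roll": 0}])

```text
time: 30.55
ee_pos: [0.6497, -0.0074, 0.0808]
tool_rot: [0.793, 0.609, 0.0, 0.0]
ft_force: [-1.1, 0.5, 1.7]
gripper_width: 0.0498
gripper_force: 40.0
```

Contact: the force changed sign. Release gently.

move_arm(newtons=10, steps=[{"fingers": 1, "tx": 0, "ty": 0, "tz": 0, "roll": 0}, {"fingers": 1, "tx": 0, "ty": 0, "tz": 0, "roll": 0}, {"fingers": 0.4, "tx": 0, "ty": 0, "tz": 0, "roll": 0}, {"fingers": 0.3, "tx": 0, "ty": 0, "tz": 0, "roll": 0}, {"fingers": 0.2, "tx": 0, "ty": 0, "tz": 0, "roll": 0}, {"fingers": 0.1, "tx": 0, "ty": 0, "tz": 0, "roll": 0}, {"fingers": 0, "tx": 0, "ty": 0, "tz": 0, "roll": 0}, {"fingers": 0, "tx": 0, "ty": 0, "tz": 0, "roll": 0}, {"fingers": 0, "tx": 0, "ty": 0, "tz": 0, "roll": 0}, {"fingers": 0, "tx": 0, "ty": 0, "tz": 0, "roll": 0}])

```text
time: 31.55
ee_pos: [0.6496, -0.0075, 0.0806]
tool_rot: [0.793, 0.609, 0.0, 0.0]
ft_force: [0.1, -0.2, -0.2]
gripper_width: 0.0919
gripper_force: 0.0
```

move_arm(steps=[{"fingers": 0, "tx": 0, "ty": 0, "tz": -1, "roll": 0}, {"fingers": 0, "tx": 0, "ty": 0, "tz": -2, "roll": 0}, {"fingers": 0, "tx": 0, "ty": 0, "tz": -4, "roll": 0}, {"fingers": 0, "tx": 0, "ty": 0, "tz": -4, "roll": 0}, {"fingers": 0, "tx": 0, "ty": 0, "tz": -2, "roll": 0}, {"fingers": 0, "tx": -4, "ty": -2, "tz": 0, "roll": 0}, {"fingers": 0, "tx": -4, "ty": -2, "tz": 0, "roll": 0}, {"fingers": 0, "tx": -4, "ty": -2, "tz": 0, "roll": 0}, {"fingers": 0, "tx": -4, "ty": -2, "tz": 0, "roll": 0}, {"fingers": 0, "tx": -4, "ty": -2, "tz": 0, "roll": 0}])

```text
time: 32.55
ee_pos: [0.5004, -0.1761, 0.2116]
tool_rot: [0.793, 0.609, 0.0, 0.001]
ft_force: [0.8, 0.2, -0.4]
gripper_width: 0.0921
gripper_force: 0.0
```

move_arm(steps=[{"fingers": 0, "tx": -4, "ty": -2, "tz": 0, "roll": 0}, {"fingers": 0, "tx": -4, "ty": -2, "tz": 0, "roll": 0}, {"fingers": 0, "tx": -3, "ty": -1, "tz": 0, "roll": 0}, {"fingers": 0, "tx": 0, "ty": 0, "tz": 0, "roll": 0}, {"fingers": 0, "tx": 0, "ty": 0, "tz": 0, "roll": 0}, {"fingers": 0, "tx": 0, "ty": 0, "tz": 0, "roll": 0}, {"fingers": 0, "tx": 0, "ty": 0, "tz": 0, "roll": 0}, {"fingers": 0, "tx": 0, "ty": 0, "tz": 0, "roll": 0}, {"fingers": 0, "tx": 0, "ty": 0, "tz": 0, "roll": 0}, {"fingers": 0, "tx": 0, "ty": 0, "tz": 0, "roll": 0}])

```text
time: 33.55
ee_pos: [0.4251, -0.268, 0.2105]
tool_rot: [0.793, 0.61, -0.0, -0.0]
ft_force: [0.8, 0.1, -0.8]
gripper_width: 0.092
gripper_force: 0.0
```

```bash
python3 - <<'E'
from h import *
d=cam("side"); s=d["frame"][130:270,140:300]; t=cam("top"); u=t["frame"][100:240,165:325]
cv2.imwrite("pics/fin.png",cv2.resize(cv2.cvtColor(np.hstack([s,u]),cv2.COLOR_RGB2BGR),None,fx=2.5,fy=2.5,interpolation=cv2.INTER_CUBIC))
E
```

```text
(no output)
```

View pics/fin.png

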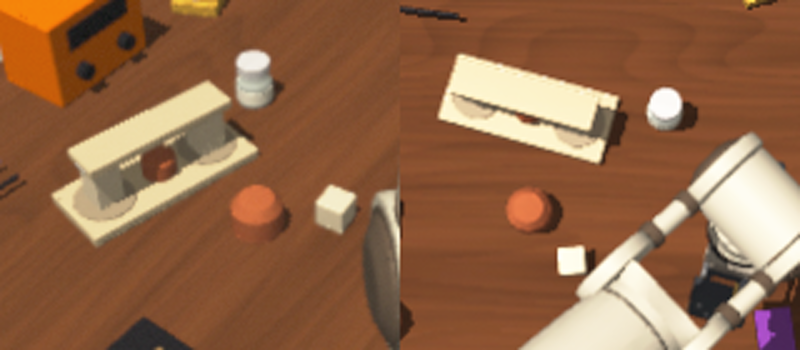

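The plate lies level across both posts, from (72,155) to (225,95) in the side view, with the mould beneath at (158,163). Jar, short post and paddle are untouched. Handing in.

```bash
python3 -c "
from workcell import workorder; print(workorder.sign_off())"
```

```text
the job is handed in; nothing more can be done
None
```

The kiln shelf is set up and handed in at about 34 s of the 106 s allowed. The last pictures show both posts on their discs, the mould between them and the plate level on top, but sign-off gave no verdict.

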